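# Release the extraction gate key that was left latched

## Task

The dust extraction keeps running because one of the four latching keys on its control station has been left latched in. With a fingertip, tap all four keys lightly in turn along the row, beginning at the rotary main switch and without making any of them click over, to feel which one sits low; then lift off, press that one right in and let it spring back, so that all four keys stand out. Push no other key in, and do not pick up or shift anything that lies about.

Things in the scene. Friction and masses are not known exactly. Their poses are not given: they have to be found in the camera images.
- station: the dust-extraction control station, fixed to the bench: a grey box 134 mm deep (its x), 324 mm long (its y), its flat lid 70 mm above the bench; origin under its centre on the bench, z up. Along its lid, from its +y end to its -y end: a black rotary main switch (124 mm from the middle, 26 mm high), four identical black keys in a row 48 mm apart, and a small white pilot lamp (135 mm from the middle, 10 mm high).
- place_1 (a point): the lid's surface (70 mm above the bench) under the centre of the first key, the one next to the rotary main switch
- place_2 (a point): the same under the second key of the row
- place_3 (a point): the same under the third key
- place_4 (a point): the same under the fourth key, the one next to the pilot lamp
- key_a: one of the four identical key units; origin on the lid's surface at the key's centre, z up. Its black cap is 30 x 30 mm in a 38 mm frame 3 mm high. The letters do not tell which place in the row it has
- cap_a (a joint): how far that unit's cap is pushed in: 0 standing out (its flat top 14.5 mm above the lid), about 0.0045 latched in (top about 10 mm above the lid), 0.008 at the bottom. Push-push: pushed in beyond about 0.007 and let go, the cap changes from out to latched, or from latched to out. Its spring gives 1.5 N at 0 and 4.3 N at 0.008; a latched cap stands firm until about 3 N, then goes on in
- key_b: one of the four identical key units; origin on the lid's surface at the key's centre, z up. Its black cap is 30 x 30 mm in a 38 mm frame 3 mm high. The letters do not tell which place in the row it has
- cap_b (a joint): how far that unit's cap is pushed in: 0 standing out (its flat top 14.5 mm above the lid), about 0.0045 latched in (top about 10 mm above the lid), 0.008 at the bottom. Push-push: pushed in beyond about 0.007 and let go, the cap changes from out to latched, or from latched to out. Its spring gives 1.5 N at 0 and 4.3 N at 0.008; a latched cap stands firm until about 3 N, then goes on in
- key_c: one of the four identical key units; origin on the lid's surface at the key's centre, z up. Its black cap is 30 x 30 mm in a 38 mm frame 3 mm high. The letters do not tell which place in the row it has
- cap_c (a joint): how far that unit's cap is pushed in: 0 standing out (its flat top 14.5 mm above the lid), about 0.0045 latched in (top about 10 mm above the lid), 0.008 at the bottom. Push-push: pushed in beyond about 0.007 and let go, the cap changes from out to latched, or from latched to out. Its spring gives 1.5 N at 0 and 4.3 N at 0.008; a latched cap stands firm until about 3 N, then goes on in
- key_d: one of the four identical key units; origin on the lid's surface at the key's centre, z up. Its black cap is 30 x 30 mm in a 38 mm frame 3 mm high. The letters do not tell which place in the row it has
- cap_d (a joint): how far that unit's cap is pushed in: 0 standing out (its flat top 14.5 mm above the lid), about 0.0045 latched in (top about 10 mm above the lid), 0.008 at the bottom. Push-push: pushed in beyond about 0.007 and let go, the cap changes from out to latched, or from latched to out. Its spring gives 1.5 N at 0 and 4.3 N at 0.008; a latched cap stands firm until about 3 N, then goes on in
- pencil: loose, not to be disturbed: the flat carpenter's pencil, 140 x 14 x 7 mm, lying on the station's lid behind the keys, parallel to the row; origin under its middle
- glue: loose, not to be disturbed: a white glue bottle, 62 mm across, 182 mm tall with its black nozzle, standing beside the station's lamp end; origin under its centre
- tape: loose, not to be disturbed: a black tape measure, 70 x 40 x 62 mm, standing beside the station's main-switch end; origin under its centre
- spanner: loose, not to be disturbed: a steel open-ended collet spanner, 170 mm long, 6 mm thick, lying in front of the station; origin under the middle of its shank
- clamp: loose, not to be disturbed: a steel bar clamp with a blue handle, 240 mm long, 28 mm high, lying behind the station; origin under the middle of its bar
- driver: loose, not to be disturbed: a cordless driver lying on its side at the left of the bench, about 240 x 190 x 58 mm; origin under the motor
- bit_block: loose, not to be disturbed: a wooden block of router bits, 55 x 130 mm, 72 mm high, at the right of the bench; origin under its centre
- push_block: loose, not to be disturbed: a board push block with a raised handle, 230 x 85 x 91 mm, at the right of the bench; origin under its centre

How it is judged:
By the outcome, as a careful person would: the job done as asked, in the order asked, and still so for the second after the job is handed in, with the robot touching nothing.
It also fails if it takes over 48 s, if anything falls off the work surface, if the arm or the gripper's body presses on something with over 40 N, if the wrist force passes 120 N, or if a joint passes its speed limit or range.

## Robot

A 7-joint arm with a two-finger parallel gripper is mounted at the origin on the work surface. World frame = base frame: x ahead of the robot, y to its left, z up, the work surface at z = 0. Lengths are in m, angles in rad, forces in N, time in s.
With the tool pointing down it reaches from about 0.4 to 0.875 m from the base axis. Payload 19.3 kg.
Tool frame: the origin (TCP) lies midway between the tips of the shut fingers; the grasp point (between the pads) lies 19 mm behind it; z points along the fingers, y is the direction in which the jaws open and shut (so a half turn about z gives the same grasp; the last joint's range is limited). The gripper opens to 85 mm and grips with 20 to 120 N. Pads are 22 mm wide; open, the fingers measure 114 mm over their backs; the gripper's body (76 mm by 85 mm) begins 54 mm behind the grasp point. The pads swing forward as they close: fully open they stand 13 mm farther back than shut.
Start: joints at [1.19, 0.521, -0.036, 1.599, 0.021, 1.021, -0.113], TCP at [0.191, -0.595, 0.209] pointing down, gripper open.
Joint ranges: [-2.91, 2.91], [-0.3, 2.13], [-1.5, 1.42], [0.17, 2.43], [-1.26, 4.41], [0.16, 1.93], [-2.52, 2.52]. Speed limits (rad/s): [1.89, 1.89, 2.39, 2.39, 3.01, 3.01, 3.01].

## Interface

Orientations are given as [roll, pitch, yaw] about the fixed x, y, z axes, in that order (R = Rz(yaw) Ry(pitch) Rx(roll)).
In Python, from workcell import bot gives the robot as it stands.
- The arm moves only by the tool servo_tool, never from a script. Its argument "plan" is a list of rows, each a list of 5 numbers: the shift along the world's x, y, z in mm, then the turn about the world's z in rad, then the gripper's target within -1 to 1 (shut at 1, half-way at 0, fully open at -1). In form: [[tx, ty, tz, yaw, jaw], ...]. A call has exactly 10 rows; each row is the pose to reach, as a shift and turn from the pose commanded when the call began; what a row does not reach only later rows make up. A row lasts 1/12 s, in which the tool goes at most 41.7 mm and 7.16 degrees, less where a joint would pass 70% of its speed; a pose out of reach is approached as far as the arm can. A call with a gripper value outside its range is refused whole. The fingers move at their own pace and stop on an object; "squeeze" is the grip in N (left out, the last holds). Time passes only in rows, so rows that repeat a pose let the fingers close, or fill a call up. It gives the time, the measured TCP pose, the force and the opening at its end, in the units of the state.
- bot.observe(): the state, without advancing time (a new reading comes with each control period).
- bot.grab_frame(name): name is "scene" or "top"; returns the picture (480x640x3 uint8, blue, green, red); there is no depth.
- bot.calibration(name): a dict with "fx", "fy", "cx", "cy" (pixels), "T" (4x4, takes a point from camera to world coordinates). Camera axes: x right, y down, z forward; pixel columns grow to the right and rows downward; lengths in m; the calibration is good to about 2 mm. A picture is of the moment at which its call begins. calibration takes no time and is no camera call.
- bot.job_done(): hands the job in, once; it reports no verdict.
The state is a dict: "clock": time; "qpos": joint angles; "qd": joint speeds; "joint_efforts": joint torques, N m; "position": TCP position; "tool_rot": TCP orientation; "force": force on the tool from outside, world axes, zero at the start; "moment": the same for the moment, N m; "grip_width": finger opening in m.
Only numpy, scipy, OpenCV 4.12 (cv2) and the standard library are available. Lean on these libraries where they do the work, as an engineer would, in place of code of your own. Each camera call takes 0.05 s, during which the arm holds its last target.

## Working session

There is one attempt and no reset: what is moved stays moved. The work goes in short steps, Python scripts to look and compute and a tool call to move; the robot and the scene stay as the last step left them, time stands still between calls to the robot, and variables do not carry over. Pictures are saved under pics/ and viewed, and the job is handed in when it is done.

Besides the shell and the picture viewer there is one more tool, called after "Emit:" as name([rows], argument=value, ...), one row to a line, values as JSON. servo_tool: Moves the arm, as the interface text tells. Its arguments: {"type":"object","properties":{"plan":{"type":"array","items":{"type":"array","items":{"type":"number"}}},"squeeze":{"type":"number"}},"required":["plan"]}

```bash
ls; mkdir -p pics; python3 - <<'E'
from workcell import bot
import cv2
print(bot.observe())
for n in("scene","top"):
    cv2.imwrite(f"pics/{n}0.png",bot.grab_frame(n)); print(bot.calibration(n))
E
```

```text
pics
{'clock': 0.0, 'qpos': array([ 1.18980388,  0.5219852 , -0.03632692,  1.59999906,  0.02118067,
        1.02112205, -0.11277146]), 'qd': array([ 0.00254796, -0.00048461,  0.00085303, -0.00175872, -0.00015807,
        0.00116271,  0.00092756]), 'joint_efforts': array([ 4.28450612e-04, -9.27096176e+01,  1.97980665e+00, -3.69933486e+01,
        1.78772846e-02,  8.14705360e-03, -3.11969825e-05]), 'position': array([ 0.19098899, -0.59471898,  0.20854691]), 'tool_rot': array([-3.14046513e+00,  6.54012494e-05,  3.10800365e-01]), 'force': array([-0.39879743, -0.25707314, -0.5844286 ]), 'moment': array([0.02389098, 0.04080755, 0.00943633]), 'grip_width': 0.08551039417654135}
{'fx': 480.6566794797934, 'fy': 480.6566794797934, 'cx': 313.9048205410264, 'cy': 236.54785533084438, 'T': array([[ 0.85445547,  0.4238616 , -0.3004117 ,  0.88173676],
       [ 0.51952251, -0.69877081,  0.49174762, -0.52466022],
       [-0.001486  , -0.57624709, -0.81727418,  0.99874287],
       [ 0.        ,  0.        ,  0.        ,  1.        ]])}
{'fx': 440.3611250070833, 'fy': 440.3611250070833, 'cx': 318.4303510429657, 'cy': 238.27770894618752, 'T': array([[-0.02406548, -0.99698726,  0.07373774,  0.46109878],
       [-0.9993492 ,  0.02597377,  0.02503064,  0.00340471],
       [-0.02687048, -0.07308737, -0.9969635 ,  1.20226428],
       [ 0.        ,  0.        ,  0.        ,  1.        ]])}
```

View pics/scene0.png

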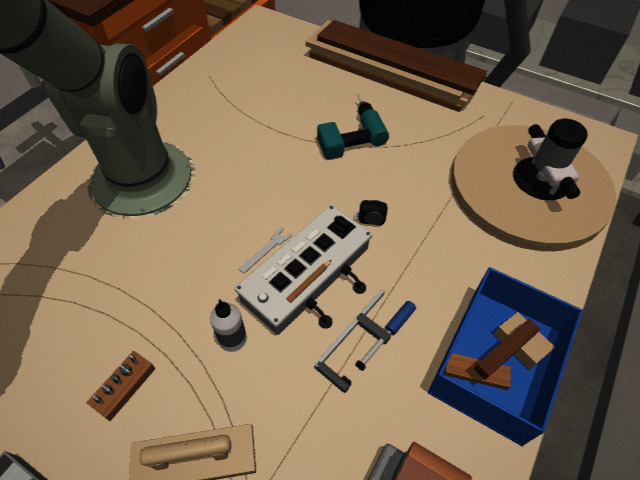

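View pics/top0.png

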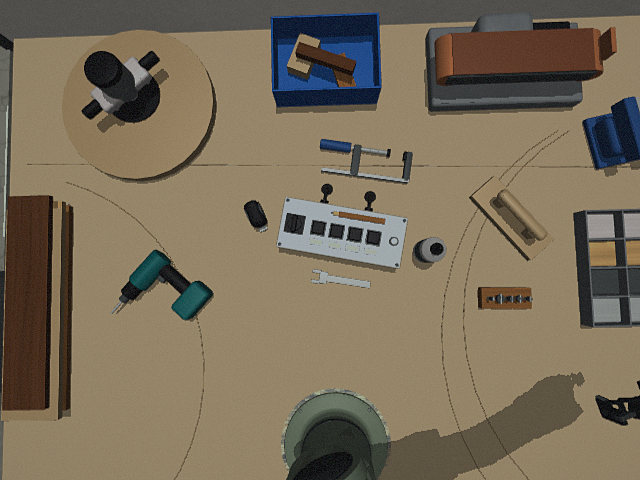

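The top view shows the station around (343,233): main switch at (294,223), keys at about (317,228) to (373,238), lamp at (393,241) and pencil at (358,216). I'll measure these next.

```bash
cat > h.py <<'E'
import numpy as np,cv2
from workcell import bot
def ray(n,u,v,z):
    c=bot.calibration(n);T=c["T"]
    d=T[:3,:3]@np.array([(u-c["cx"])/c["fx"],(v-c["cy"])/c["fy"],1]);o=T[:3,3]
    return o+d*(z-o[2])/d[2]
def proj(n,p):
    c=bot.calibration(n);T=c["T"]; q=T[:3,:3].T@(np.array(p)-T[:3,3])
    return c["fx"]*q[0]/q[2]+c["cx"],c["fy"]*q[1]/q[2]+c["cy"]
E
python3 - <<'E'
from h import *
for n,(x0,x1,y0,y1) in {"top":(270,450,180,280),"scene":(220,400,190,350)}.items():
    im=cv2.imread(f"pics/{n}0.png"); g=im.max(2)
    c=im[y0:y1,x0:x1]; cv2.imwrite(f"pics/{n}0z.png",cv2.resize(c,None,fx=4 if n=="top" else 3.5,fy=4 if n=="top" else 3.5,interpolation=cv2.INTER_CUBIC))
    m=np.zeros_like(g);m[y0:y1,x0:x1]=(g[y0:y1,x0:x1]<60)*255
    k,_,s,ce=cv2.connectedComponentsWithStats(m,connectivity=4)
    for i in range(1,k):
        if s[i,4]>40: print(n,s[i],ce[i].round(1),ray(n,*ce[i],0.0845).round(4))
    # lid: bright low-saturation
    hsv=cv2.cvtColor(im,cv2.COLOR_BGR2HSV)
    m=np.zeros_like(g);m[y0:y1,x0:x1]=((hsv[...,1]<50)&(g>110))[y0:y1,x0:x1]*255
    m=cv2.morphologyEx(m,cv2.MORPH_OPEN,np.ones((3,3)))
    cs,_=cv2.findContours(m,0,2); c=max(cs,key=cv2.contourArea)
    r=cv2.minAreaRect(c);print(n,r)
    P=[ray(n,*b,0.07) for b in cv2.boxPoints(r)];print(np.round(P,4), ray(n,*r[0],.07))
E
```

```text
top [320 184  13  19 139] [326.  191.7] [0.6629 0.0092 0.0845]
top [364 191  12  20 139] [369.4 199.3] [ 0.6403 -0.1012  0.0845]
top [284 213  22  21 347] [294.2 223.2] [0.5841 0.0925 0.0845]
top [310 221  16  15 171] [317.7 227.7] [0.5708 0.0326 0.0845]
top [328 223  16  16 171] [336.  230.8] [ 0.5616 -0.0138  0.0845]
top [347 227  16  15 174] [354.5 234.1] [ 0.552  -0.0604  0.0845]
top [366 230  15  16 176] [372.9 237.4] [ 0.5425 -0.1068  0.0845]
top [413 240  18  23 135] [419.1 252.6] [ 0.5009 -0.2217  0.0845]
top [430 243  14  12 126] [436.2 248.6] [ 0.5099 -0.2652  0.0845]
top ((341.6156005859375, 232.08531188964844), (125.29325103759766, 51.35952377319336), 9.865806579589844)
[[ 0.5261  0.1432  0.07  ]
 [ 0.6573  0.118   0.07  ]
 [ 0.5924 -0.1993  0.07  ]
 [ 0.4631 -0.1719  0.07  ]] [ 0.55928893 -0.02832714  0.07      ]
scene [358 200  29  25 611] [372.3 212.3] [0.6289 0.1597 0.0845]
scene [328 216  27  23 344] [340.9 226.4] [0.585  0.0835 0.0845]
scene [314 234  21  18 210] [323.8 242.2] [0.5735 0.0237 0.0845]
scene [ 239  240  130   95 1425] [315.9 296. ] [ 0.6301 -0.1053  0.0845]
scene [300 247  21  18 209] [309.7 255.2] [ 0.5643 -0.0236  0.0845]
scene [285 259  22  19 226] [295.1 268.1] [ 0.5546 -0.0696  0.0845]
scene [269 272  23  20 239] [279.9 281.6] [ 0.5447 -0.116   0.0845]
scene [220 300  11  18 148] [224.1 309.2] [ 0.4813 -0.2323  0.0845]
scene [357 313  40  31 435] [374.2 328.2] [ 0.7709 -0.1069  0.0845]
scene [220 322  26  26 348] [233.2 337.4] [ 0.5358 -0.2732  0.0845]
scene ((302.4861755371094, 261.5381164550781), (56.33245849609375, 135.53863525390625), 46.46879577636719)
[[ 0.4616 -0.1749  0.07  ]
 [ 0.5124  0.169   0.07  ]
 [ 0.6541  0.1074  0.07  ]
 [ 0.589  -0.2109  0.07  ]] [ 0.55431609 -0.03893852  0.07      ]
```

View pics/top0z.png

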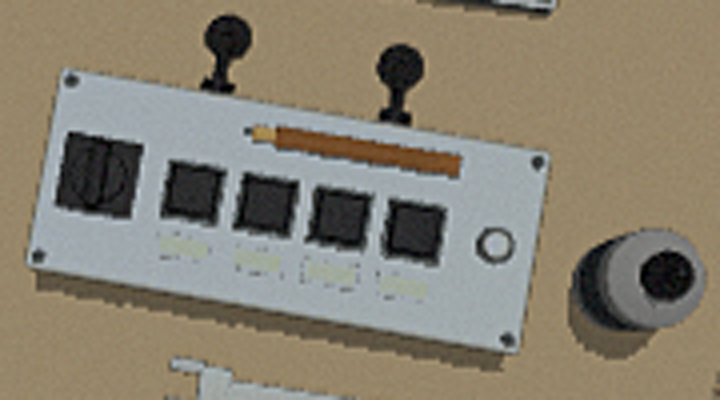

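View pics/scene0z.png

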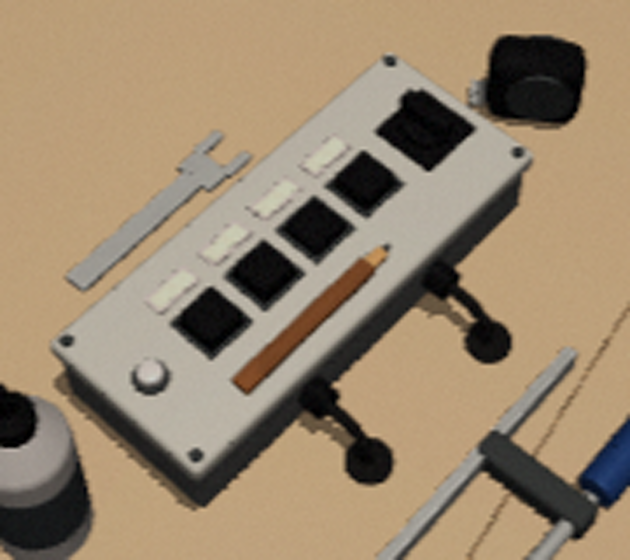

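```bash
python3 - <<'E'
from h import *
t=[(317.7,227.7),(336,230.8),(354.5,234.1),(372.9,237.4)]
s=[(323.8,242.2),(309.7,255.2),(295.1,268.1),(279.9,281.6)]
def tri(a,b):
    A=[];B=[]
    for n,(u,v) in (("top",a),("scene",b)):
        c=bot.calibration(n);T=c["T"];d=T[:3,:3]@np.array([(u-c["cx"])/c["fx"],(v-c["cy"])/c["fy"],1]);d/=np.linalg.norm(d)
        M=np.eye(3)-np.outer(d,d);A.append(M);B.append(M@T[:3,3])
    return np.linalg.solve(sum(A),sum(B))
for a,b in zip(t,s): print("tri",tri(a,b).round(4),"z.077",ray("top",*a,.077).round(4),ray("scene",*b,.077).round(4))
K=np.array([(ray("top",*a,.077)+ray("scene",*b,.077))/2 for a,b in zip(t,s)])[:,:2]
i=np.arange(4)-1.5; m=K.mean(0); d=(i[:,None]*K).sum(0)/(i**2).sum(); print("pitch",np.linalg.norm(d)); u=d/np.linalg.norm(d)
print("yaw of station",np.arctan2(u[0],-u[1])); yaw=np.arctan2(u[0],-u[1])
for k in i: print((m+u*.048*k).round(4))
# pencil & sw,lamp, screws in row frame
x=np.array([-u[1],u[0]])
for nm,p,z in (("pencil",(358,216.5),.077),("switch",(294.2,223.2),.08),("lamp",(393.7,241.2),.08),("screw",(287.5,199.8),.07),("screw",(404.5,220.5),.07),("screw",(397,265),.07),("screw",(279.5,244.3),.07),("glue",(433,249),.15)):
    q=ray("top",*p,z)[:2]; print(nm,q.round(4),"along",((q-m)@u).round(4),"behind",((q-m)@x).round(4))
print(bot.observe()["force"],bot.observe()["clock"])
E
```

```text
tri [0.5707 0.032  0.0724] z.077 [0.5716 0.0329 0.077 ] [0.571  0.0281 0.077 ]
tri [ 0.5613 -0.0151  0.0712] z.077 [ 0.5624 -0.0138  0.077 ] [ 0.5618 -0.0196  0.077 ]
tri [ 0.5516 -0.0623  0.0722] z.077 [ 0.5526 -0.0609  0.077 ] [ 0.5518 -0.0659  0.077 ]
tri [ 0.5418 -0.1093  0.0723] z.077 [ 0.5429 -0.1076  0.077 ] [ 0.542  -0.1126  0.077 ]
pitch 0.04782123575232699
yaw of station -0.20282011948967826
[0.5715 0.0306]
[ 0.5619 -0.0164]
[ 0.5522 -0.0634]
[ 0.5425 -0.1104]
pencil [ 0.5977 -0.0712] along 0.0225 behind 0.0462
switch [0.5845 0.0928] along -0.1356 behind 0.0002
lamp [ 0.5317 -0.1597] along 0.1224 behind -0.0007
screw [0.6472 0.1099] along -0.1649 behind 0.0582
screw [ 0.5849 -0.1907] along 0.1421 behind 0.0577
screw [ 0.4712 -0.1673] along 0.1421 behind -0.0584
screw [0.5319 0.1328] along -0.1641 behind -0.0594
glue [ 0.5063 -0.2418] along 0.2079 behind -0.009
[ 0.01040708 -0.26618884 -0.12943638] 0.1
```

Emit:
servo_tool([
  [5, 8, 30, -0.05, 1],
  [19, 31, 60, -0.1, 1],
  [38, 62, 65, -0.15, 1],
  [57, 94, 65, -0.2, 1],
  [76, 125, 65, -0.25, 1],
  [95, 156, 65, -0.3, 1],
  [114, 188, 65, -0.35, 1],
  [133, 219, 65, -0.4, 1],
  [152, 250, 65, -0.45, 1],
  [171, 282, 65, -0.51, 1],
], squeeze=20)

```text
clock: 0.93
position: [0.3625, -0.3115, 0.274]
tool_rot: [3.142, 0.0, -0.202]
force: [0.9, -1.2, -0.0]
grip_width: 0.0001
```

Emit:
servo_tool([
  [20, 33, 0, 0, 1],
  [40, 66, 0, 0, 1],
  [60, 99, 0, 0, 1],
  [80, 132, 0, 0, 1],
  [100, 165, 0, 0, 1],
  [120, 198, 0, 0, 1],
  [140, 231, 0, 0, 1],
  [160, 264, 0, 0, 1],
  [180, 297, 0, 0, 1],
  [200, 330, 0, 0, 1],
])

```text
clock: 1.77
position: [0.5626, 0.0187, 0.2739]
tool_rot: [3.141, 0.0, -0.199]
force: [0.2, -0.8, 0.1]
grip_width: -0.0004
```

Emit:
servo_tool([
  [9, 14, -35, 0, 1],
  [9, 14, -70, 0, 1],
  [9, 14, -105, 0, 1],
  [9, 14, -135, 0, 1],
  [9, 14, -155, 0, 1],
  [9, 14, -160, 0, 1],
  [9, 14, -160, 0, 1],
  [9, 14, -160, 0, 1],
  [9, 14, -160, 0, 1],
  [9, 14, -160, 0, 1],
])

```text
clock: 2.6
position: [0.5719, 0.0309, 0.1155]
tool_rot: [-3.141, -0.002, -0.199]
force: [0.2, -0.5, 0.3]
grip_width: 0.0002
```

```bash
python3 - <<'E'
from h import *
o=bot.observe();print(o["position"].round(4),o["tool_rot"].round(3),o["clock"])
F=[]
for i in range(6):
    im=bot.grab_frame("scene" if i else "top"); F.append(bot.observe()["force"].round(2))
    if i<2: cv2.imwrite(f"pics/h{i}.png",cv2.resize(im[150:300,220:420],None,fx=4,fy=4,interpolation=cv2.INTER_CUBIC))
print(F)
E
```

```text
[0.5719 0.0309 0.1155] [-3.141e+00 -2.000e-03 -1.990e-01] 2.6
[array([-0.27,  0.08,  0.24]), array([-0.63,  0.32,  0.19]), array([-0.06,  0.17,  0.77]), array([0.08, 0.44, 0.28]), array([-0.46, -0.48,  0.46]), array([-0.5 , -0.54,  0.57])]
```

View pics/h1.png

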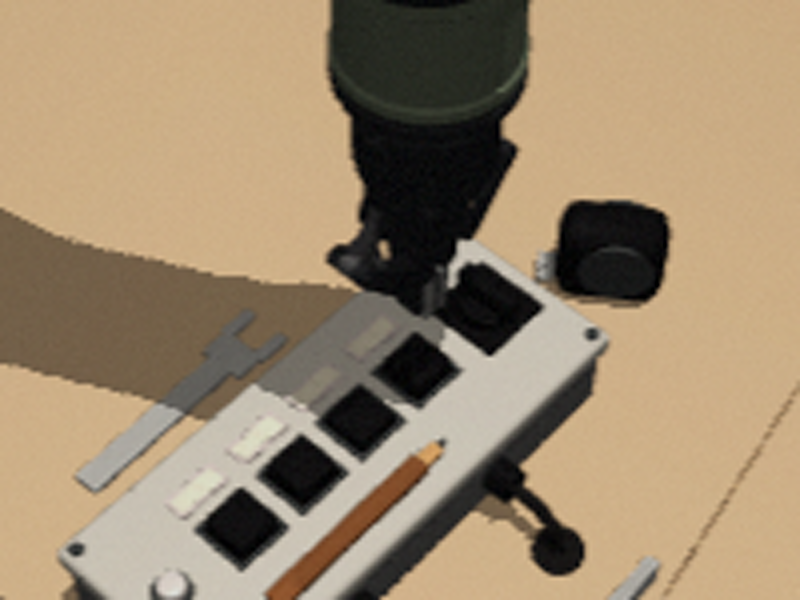

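View pics/h0.png

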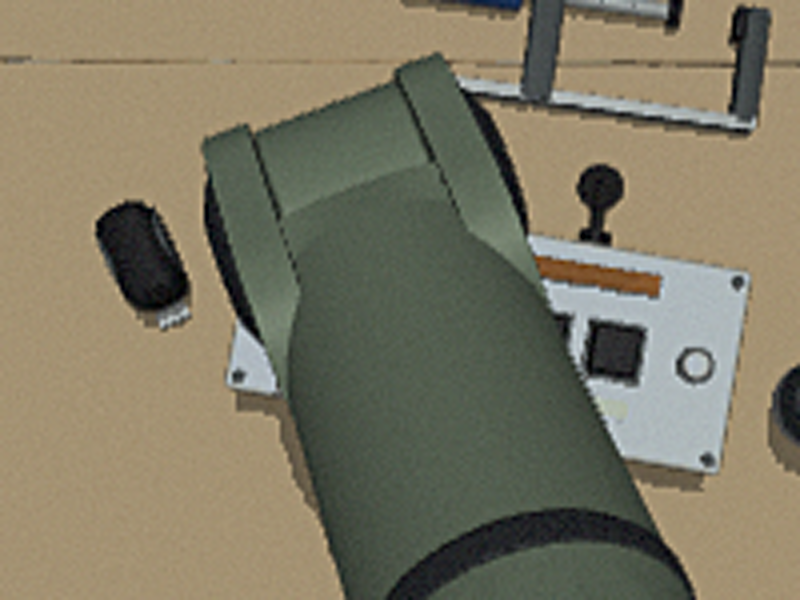

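The fingertip hangs over key 1, at about (425,310) in the zoomed scene view, and the pencil and switch are clear of it. Next I descend for a light tap.

Emit:
servo_tool([
  [0, 0, -10, 0, 1],
  [0, 0, -20, 0, 1],
  [0, 0, -24, 0, 1],
  [0, 0, -25, 0, 1],
  [0, 0, -25, 0, 1],
  [0, 0, -25, 0, 1],
  [0, 0, -25, 0, 1],
  [0, 0, -25, 0, 1],
  [0, 0, -25, 0, 1],
  [0, 0, -25, 0, 1],
])

```text
clock: 3.73
position: [0.5712, 0.0309, 0.0893]
tool_rot: [-3.141, -0.0, -0.199]
force: [0.4, 0.1, 0.1]
grip_width: -0.0002
```

```bash
python3 - <<'E'
from h import *
for i in range(3):
    bot.grab_frame("scene");o=bot.observe();print(o["position"].round(4),o["force"].round(2))
E
```

```text
[0.5712 0.0309 0.0893] [-0.16  0.33  0.94]
[0.5712 0.0309 0.0892] [-0.61 -0.05  0.38]
[0.5711 0.031  0.0892] [-0.74 -0.22  0.05]
```

Emit:
servo_tool([
  [0, 0, -1, 0, 1],
  [0, 0, -2, 0, 1],
  [0, 0, -3, 0, 1],
  [0, 0, -4, 0, 1],
  [0, 0, -5, 0, 1],
  [0, 0, -6, 0, 1],
  [0, 0, -6.5, 0, 1],
  [0, 0, -6.5, 0, 1],
  [0, 0, -6.5, 0, 1],
  [0, 0, -6.5, 0, 1],
])

```text
clock: 4.72
position: [0.5712, 0.031, 0.0827]
tool_rot: [-3.142, -0.0, -0.199]
force: [0.3, 0.3, 0.1]
grip_width: -0.0
```

```bash
python3 - <<'E'
from h import *
for i in range(4):
    bot.grab_frame("scene");o=bot.observe();print(o["position"].round(4),o["force"].round(2))
E
```

```text
[0.5711 0.031  0.0826] [-0.05  0.98 -0.47]
[0.5712 0.031  0.0827] [0.7  0.25 0.11]
[0.5711 0.0309 0.0826] [-0.8  -0.12 -0.04]
[0.5711 0.031  0.0826] [-0.03 -0.36 -0.26]
```

Emit:
servo_tool([
  [0, 0, -0.5, 0, 1],
  [0, 0, -1, 0, 1],
  [0, 0, -1.3, 0, 1],
  [0, 0, -1.5, 0, 1],
  [0, 0, -1.5, 0, 1],
  [0, 0, -1.5, 0, 1],
  [0, 0, -1.5, 0, 1],
  [0, 0, -1.5, 0, 1],
  [0, 0, -1.5, 0, 1],
  [0, 0, -1.5, 0, 1],
])

```text
clock: 5.75
position: [0.5711, 0.0309, 0.0811]
tool_rot: [-3.142, -0.0, -0.199]
force: [0.5, -0.1, -0.1]
grip_width: -0.0001
```

```bash
python3 - <<'E'
from h import *
for i in range(4):
    im=bot.grab_frame("scene");o=bot.observe();print(o["position"].round(4),o["force"].round(2))
cv2.imwrite("pics/k1.png",cv2.resize(im[180:280,260:390],None,fx=6,fy=6,interpolation=cv2.INTER_CUBIC))
E
```

```text
[0.5711 0.031  0.0811] [-0.58  0.45 -0.31]
[0.5711 0.031  0.0811] [-0.37 -0.13  0.23]
[0.5711 0.031  0.0811] [-0.28 -0.14  0.36]
[0.5711 0.0309 0.0811] [ 0.58 -0.79  1.43]
```

View pics/k1.png

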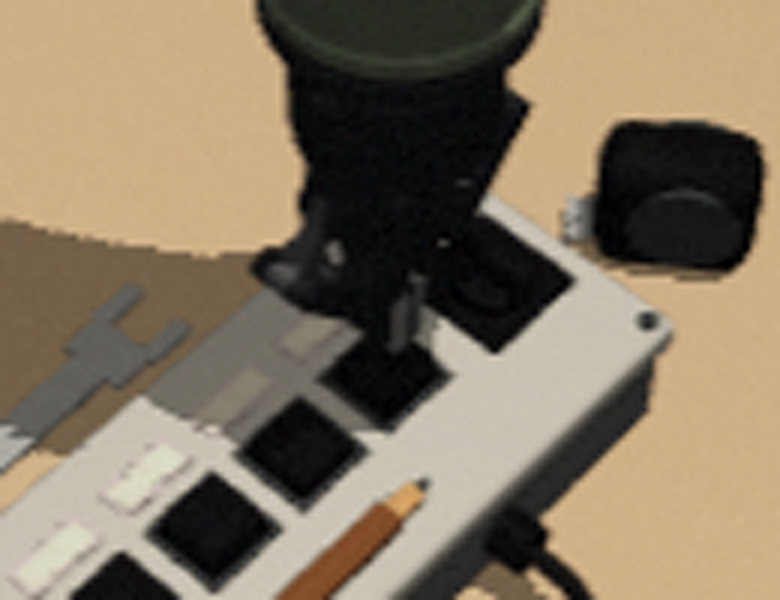

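Emit:
servo_tool([
  [0, 0, -0.3, 0, 1],
  [0, 0, -0.6, 0, 1],
  [0, 0, -0.9, 0, 1],
  [0, 0, -1.2, 0, 1],
  [0, 0, -1.5, 0, 1],
  [0, 0, -1.5, 0, 1],
  [0, 0, -1.5, 0, 1],
  [0, 0, -1.5, 0, 1],
  [0, 0, -1.5, 0, 1],
  [0, 0, -1.5, 0, 1],
])

```text
clock: 6.78
position: [0.5711, 0.031, 0.0796]
tool_rot: [-3.142, -0.0, -0.199]
force: [1.1, 0.2, -0.6]
grip_width: -0.0002
```

```bash
python3 - <<'E'
from h import *
for i in range(4):
    im=bot.grab_frame("scene");o=bot.observe();print(o["position"].round(4),o["force"].round(2),o["moment"].round(3))
E
```

```text
[0.5711 0.031  0.0796] [ 0.24 -0.31  0.41] [-0.034  0.003 -0.021]
[0.5711 0.0309 0.0796] [-0.7   0.02  1.17] [ 0.01  -0.046 -0.037]
[0.5711 0.031  0.0796] [ 0.26  0.2  -0.6 ] [-0.008 -0.04   0.021]
[0.5711 0.0309 0.0796] [-0.29 -0.58  0.59] [-0.057  0.055 -0.016]
```

Emit:
servo_tool([
  [0, 0, -0.2, 0, 1],
  [0, 0, -0.4, 0, 1],
  [0, 0, -0.6, 0, 1],
  [0, 0, -0.8, 0, 1],
  [0, 0, -0.8, 0, 1],
  [0, 0, -0.8, 0, 1],
  [0, 0, -0.8, 0, 1],
  [0, 0, -0.8, 0, 1],
  [0, 0, -0.8, 0, 1],
  [0, 0, -0.8, 0, 1],
])

```text
clock: 7.82
position: [0.5711, 0.031, 0.0788]
tool_rot: [-3.142, -0.0, -0.199]
force: [0.6, 0.4, 0.2]
grip_width: -0.0002
```

```bash
python3 - <<'E'
from h import *
for i in range(4):
    im=bot.grab_frame("scene");o=bot.observe();print(o["position"].round(4),o["force"].round(2),o["moment"].round(3))
E
```

```text
[0.5711 0.0309 0.0788] [ 0.1  -0.01 -1.38] [-0.024  0.015  0.009]
[0.5711 0.031  0.0788] [-0.45  0.26 -0.89] [-0.02   0.     0.054]
[0.5711 0.031  0.0788] [ 0.58 -0.46 -0.39] [-0.023  0.003  0.013]
[0.5711 0.031  0.0788] [ 0.8  -0.57  0.09] [ 0.047 -0.034 -0.025]
```

```bash
python3 - <<'E'
from h import *
im=bot.grab_frame("scene");o=bot.observe();print(o["force"].round(2),o["position"])
c=im[205:260,290:370]; c=cv2.convertScaleAbs(cv2.resize(c,None,fx=10,fy=10,interpolation=cv2.INTER_CUBIC),alpha=2.2,beta=10)
for p in [(.5711,.031,.0788),(.5711,.031,.0845),(.5711,.031,.07)]:
    u,v=proj("scene",p);print(u,v); cv2.circle(c,(int((u-290+.5)*10),int((v-205+.5)*10)),4,(0,0,255),-1)
cv2.imwrite("pics/k1b.png",c)
E
```

```text
[-1.05 -0.1   0.17] [0.57111373 0.03092838 0.07880396]
324.48560435278796 240.91785608332307
324.52620494983194 239.51860970817643
324.4235826496261 243.05535281115462
```

View pics/k1b.png

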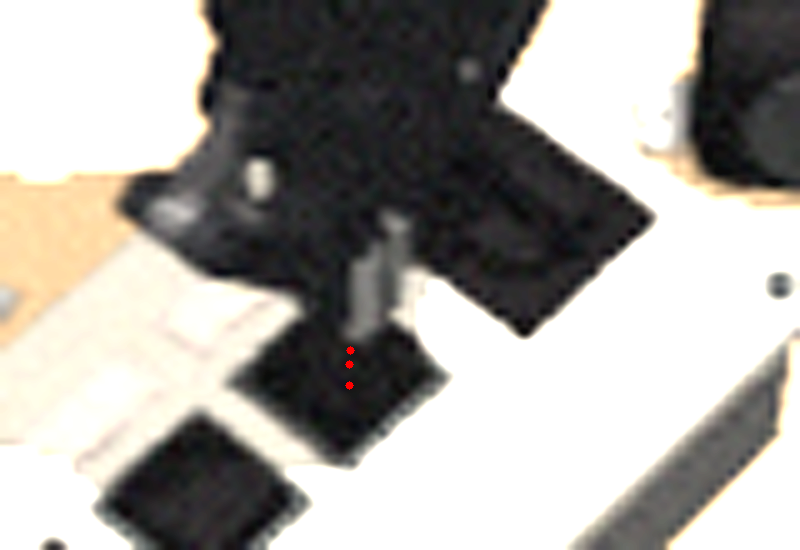

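```bash
python3 - <<'E'
from h import *
im=bot.grab_frame("scene"); a=cv2.imread("pics/scene0.png")
def f(i): 
    c=cv2.resize(i[205:260,300:350],None,fx=8,fy=8,interpolation=cv2.INTER_NEAREST)
    return np.clip(c.astype(float)*5,0,255).astype(np.uint8)
cv2.imwrite("pics/k1c.png",np.hstack([f(a),f(im)]))
for p in [(.582,.029,.0788),(.579,.017,.0788),(.584,.045,.0788)]: 
    u,v=proj("scene",p); print(u,v,(u-300)*8+400,(v-205)*8)
print(bot.observe()["clock"])
E
```

```text
328.0957574157224 243.53062821244237 624.7660593257792 308.2450256995389
324.3472231506535 246.6448493562278 594.7777852052282 333.15879484982247
332.2990629284817 239.0566660755559 658.3925034278536 272.4533286044473
8.1167
```

View pics/k1c.png

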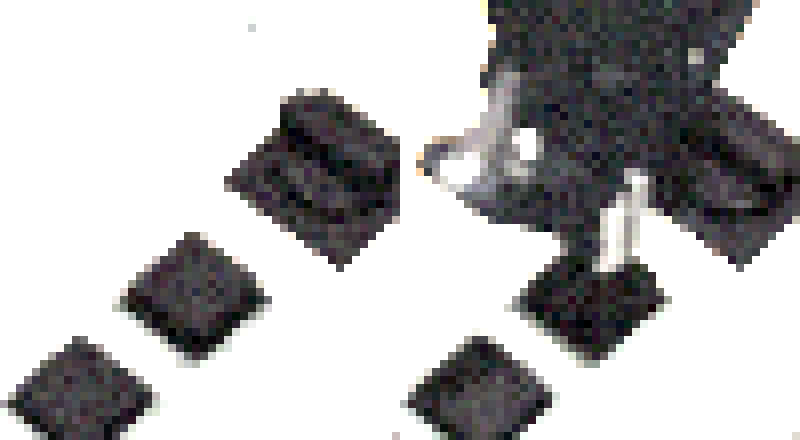

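```bash
python3 - <<'E'
from h import *
a=cv2.imread("pics/scene0.png"); t=cv2.imread("pics/top0.png")
def f(i,x,y): 
    c=cv2.resize(i[y-15:y+16,x-15:x+16],None,fx=6,fy=6,interpolation=cv2.INTER_NEAREST)
    return np.clip(c.astype(float)*4,0,255).astype(np.uint8)
r1=np.hstack([f(a,*p) for p in [(324,242),(310,255),(295,268),(280,282)]])
r2=np.hstack([f(t,*p) for p in [(318,228),(336,231),(354,234),(373,237)]])
cv2.imwrite("pics/caps.png",np.vstack([r1,r2]))
E
```

```text
(no output)
```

View pics/caps.png

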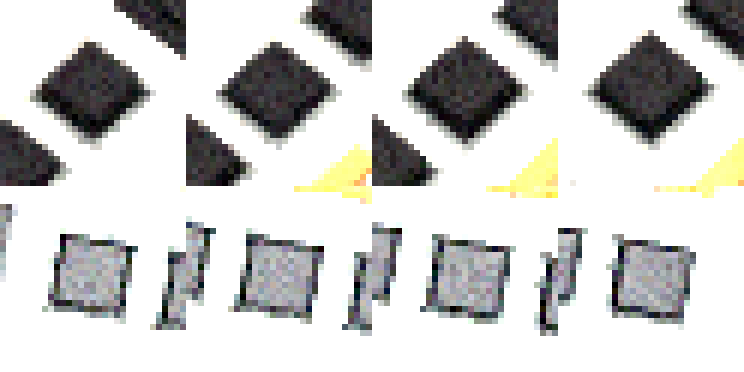

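Key 2's side band is thinner in the zoomed view, at around (310,255) in the scene image, so it may be the low one. Key 1 looks out, and there's still no contact force. I'll keep going down in small steps and read the force at each one.

Emit:
servo_tool([
  [0, 0, -0.5, 0, 1],
  [0, 0, -1, 0, 1],
  [0, 0, -1.5, 0, 1],
  [0, 0, -2, 0, 1],
  [0, 0, -2.5, 0, 1],
  [0, 0, -2.5, 0, 1],
  [0, 0, -2.5, 0, 1],
  [0, 0, -2.5, 0, 1],
  [0, 0, -2.5, 0, 1],
  [0, 0, -2.5, 0, 1],
])

```text
clock: 8.95
position: [0.5711, 0.031, 0.0763]
tool_rot: [-3.142, -0.0, -0.199]
force: [0.6, -0.3, 0.8]
grip_width: -0.0001
```

```bash
cat > r.py <<'E'
from h import *
import sys
F=[bot.observe()["force"]]
for i in range(int(sys.argv[1])):
    im=bot.grab_frame("scene");o=bot.observe();F.append(o["force"])
o=bot.observe();F=np.array(F);print(o["clock"],o["position"].round(4),"Fz",F[:,2].round(2),"mean",F.mean(0).round(2),"eff",o["joint_efforts"].round(2))
if len(sys.argv)>2:
    cv2.imwrite(sys.argv[2],np.clip(cv2.resize(im[205:300,260:350],None,fx=6,fy=6,interpolation=cv2.INTER_NEAREST).astype(float)*4,0,255).astype(np.uint8))
E
python3 r.py 3
```

```text
9.1 [0.5711 0.0309 0.0763] Fz [ 0.83  0.22 -0.53  0.02] mean [0.24 0.35 0.13] eff [-0.000e+00 -9.219e+01 -2.700e+00 -2.756e+01  1.000e-02  0.000e+00
 -0.000e+00]
```

Emit:
servo_tool([
  [0, 0, -0.5, 0, 1],
  [0, 0, -1, 0, 1],
  [0, 0, -1.5, 0, 1],
  [0, 0, -2, 0, 1],
  [0, 0, -2.5, 0, 1],
  [0, 0, -3, 0, 1],
  [0, 0, -3, 0, 1],
  [0, 0, -3, 0, 1],
  [0, 0, -3, 0, 1],
  [0, 0, -3, 0, 1],
])

```text
clock: 9.93
position: [0.5711, 0.031, 0.0733]
tool_rot: [-3.142, 0.0, -0.199]
force: [-0.5, 0.1, 0.3]
grip_width: -0.0001
```

```bash
python3 r.py 2 pics/k1d.png
```

```text
10.0333 [0.5711 0.031  0.0733] Fz [ 0.3   0.31 -0.63] mean [-0.01 -0.18 -0.01] eff [-0.000e+00 -9.238e+01 -2.680e+00 -2.735e+01  1.000e-02  0.000e+00
 -0.000e+00]
```

View pics/k1d.png

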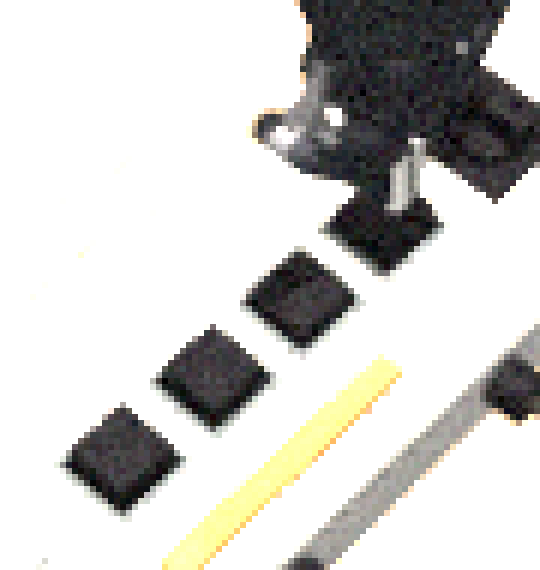

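Emit:
servo_tool([
  [0, 0, -0.7, 0, 1],
  [0, 0, -1.4, 0, 1],
  [0, 0, -2.1, 0, 1],
  [0, 0, -2.8, 0, 1],
  [0, 0, -3.5, 0, 1],
  [0, 0, -3.5, 0, 1],
  [0, 0, -3.5, 0, 1],
  [0, 0, -3.5, 0, 1],
  [0, 0, -3.5, 0, 1],
  [0, 0, -3.5, 0, 1],
])

```text
clock: 10.87
position: [0.5711, 0.031, 0.0698]
tool_rot: [-3.142, -0.0, -0.199]
force: [-0.3, 0.3, 0.9]
grip_width: -0.0001
```

```bash
python3 r.py 2
```

```text
10.9667 [0.5711 0.0309 0.0698] Fz [ 0.89 -0.65  0.79] mean [-0.26 -0.29  0.35] eff [-0.000e+00 -9.263e+01 -2.660e+00 -2.712e+01  1.000e-02  0.000e+00
 -0.000e+00]
```

Emit:
servo_tool([
  [0, 0, -0.5, 0, 1],
  [0, 0, -1, 0, 1],
  [0, 0, -1.5, 0, 1],
  [0, 0, -2, 0, 1],
  [0, 0, -2.5, 0, 1],
  [0, 0, -3, 0, 1],
  [0, 0, -3, 0, 1],
  [0, 0, -3, 0, 1],
  [0, 0, -3, 0, 1],
  [0, 0, -3, 0, 1],
])

```text
clock: 11.8
position: [0.5711, 0.0309, 0.0668]
tool_rot: [-3.142, -0.0, -0.199]
force: [0.3, -0.8, 0.7]
grip_width: -0.0002
```

```bash
python3 r.py 2
```

```text
11.9 [0.5711 0.031  0.0668] Fz [ 0.65 -0.51 -0.43] mean [ 0.05 -0.41 -0.09] eff [ 0.000e+00 -9.283e+01 -2.640e+00 -2.691e+01  1.000e-02  0.000e+00
  0.000e+00]
```

Emit:
servo_tool([
  [0, 0, -0.5, 0, 1],
  [0, 0, -1, 0, 1],
  [0, 0, -1.5, 0, 1],
  [0, 0, -2, 0, 1],
  [0, 0, -2.5, 0, 1],
  [0, 0, -2.5, 0, 1],
  [0, 0, -2.5, 0, 1],
  [0, 0, -2.5, 0, 1],
  [0, 0, -2.5, 0, 1],
  [0, 0, -2.5, 0, 1],
])

```text
clock: 12.73
position: [0.5711, 0.031, 0.0643]
tool_rot: [-3.142, 0.0, -0.199]
force: [-0.2, 0.6, -0.4]
grip_width: 0.0002
```

```bash
python3 r.py 2 pics/k1e.png
```

```text
12.8333 [0.5711 0.0309 0.0643] Fz [-0.38  0.02  0.32] mean [-0.1   0.32 -0.01] eff [-0.000e+00 -9.302e+01 -2.630e+00 -2.675e+01  1.000e-02  0.000e+00
  0.000e+00]
```

View pics/k1e.png

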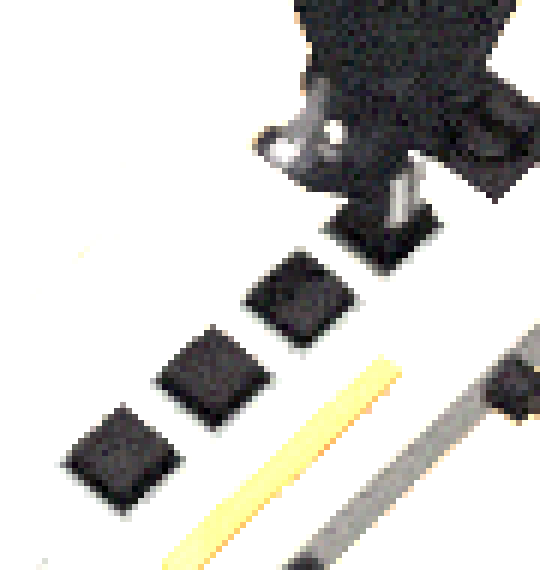

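Emit:
servo_tool([
  [0, 0, -0.5, 0, 1],
  [0, 0, -1, 0, 1],
  [0, 0, -1.5, 0, 1],
  [0, 0, -2, 0, 1],
  [0, 0, -2, 0, 1],
  [0, 0, -2, 0, 1],
  [0, 0, -2, 0, 1],
  [0, 0, -2, 0, 1],
  [0, 0, -2, 0, 1],
  [0, 0, -2, 0, 1],
])

```text
clock: 13.67
position: [0.5711, 0.031, 0.0623]
tool_rot: [-3.142, -0.0, -0.199]
force: [0.4, 0.1, 0.6]
grip_width: -0.0001
```

```bash
python3 r.py 2
```

```text
13.7667 [0.5711 0.031  0.0623] Fz [0.6  1.16 1.36] mean [-0.21 -0.32  1.04] eff [-1.000e-02 -9.242e+01 -2.570e+00 -2.658e+01  4.000e-02 -1.800e-01
 -0.000e+00]
```

Contact at reading z≈0.062: Fz is about 1.0 to 1.3 N and joint 6's torque has come off zero. A slight extra push will show whether the key is springy (out) or firm (latched).

Emit:
servo_tool([
  [0, 0, -0.2, 0, 1],
  [0, 0, -0.4, 0, 1],
  [0, 0, -0.6, 0, 1],
  [0, 0, -0.8, 0, 1],
  [0, 0, -0.8, 0, 1],
  [0, 0, -0.8, 0, 1],
  [0, 0, -0.8, 0, 1],
  [0, 0, -0.8, 0, 1],
  [0, 0, -0.8, 0, 1],
  [0, 0, -0.8, 0, 1],
])

```text
clock: 14.6
position: [0.5711, 0.031, 0.0615]
tool_rot: [-3.142, 0.0, -0.199]
force: [-1.7, -0.9, 1.4]
grip_width: -0.0001
```

```bash
python3 r.py 2
```

```text
14.7 [0.5711 0.0309 0.0615] Fz [1.36 1.83 1.3 ] mean [-1.07 -0.71  1.5 ] eff [-2.000e-02 -9.233e+01 -2.560e+00 -2.654e+01  5.000e-02 -2.200e-01
  0.000e+00]
```

Key 1 is out: it gives about 0.3 N per 0.8 mm. The contact reading is z≈0.0625, so the real tip sits about 22 mm above the reported TCP. Now I lift off and tap key 2.

Emit:
servo_tool([
  [0, 0, 12, 0, 1],
  [0, 0, 16, 0, 1],
  [-5, -24, 16, 0, 1],
  [-10, -47, 16, 0, 1],
  [-10, -47, 12, 0, 1],
  [-10, -47, 7, 0, 1],
  [-10, -47, 3, 0, 1],
  [-10, -47, 1, 0, 1],
  [-10, -47, 0, 0, 1],
  [-10, -47, -0.5, 0, 1],
])

```text
clock: 15.53
position: [0.5611, -0.0153, 0.0608]
tool_rot: [-3.141, 0.0, -0.198]
force: [0.4, -0.5, 0.2]
grip_width: 0.0
```

```bash
python3 r.py 2 pics/k2.png
```

```text
15.6333 [ 0.5612 -0.0156  0.061 ] Fz [ 0.2  -0.94 -0.18] mean [-0.09 -0.36 -0.31] eff [-1.300e-01 -9.125e+01 -2.590e+00 -2.593e+01  2.000e-02 -5.000e-02
 -2.000e-02]
```

View pics/k2.png

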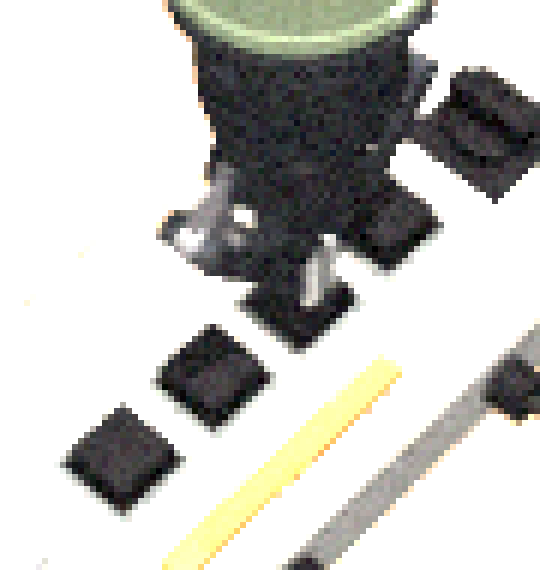

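No contact on key 2 at 0.061, where key 1 was already pressed about 1.5 mm. I'll go down further for a light touch.

Emit:
servo_tool([
  [0, 0, -0.5, 0, 1],
  [0, 0, -1, 0, 1],
  [0, 0, -1.5, 0, 1],
  [0, 0, -2, 0, 1],
  [0, 0, -2, 0, 1],
  [0, 0, -2, 0, 1],
  [0, 0, -2, 0, 1],
  [0, 0, -2, 0, 1],
  [0, 0, -2, 0, 1],
  [0, 0, -2, 0, 1],
])

```text
clock: 16.47
position: [0.5611, -0.0161, 0.059]
tool_rot: [-3.142, -0.0, -0.199]
force: [-0.0, -0.1, -0.9]
grip_width: -0.0002
```

```bash
python3 r.py 2
```

```text
16.5667 [ 0.5611 -0.0161  0.059 ] Fz [-0.95  0.95 -0.46] mean [ 0.    0.31 -0.15] eff [ 1.000e-02 -9.173e+01 -2.540e+00 -2.586e+01  1.000e-02  0.000e+00
  0.000e+00]
```

Emit:
servo_tool([
  [0, 0, -0.3, 0, 1],
  [0, 0, -0.6, 0, 1],
  [0, 0, -0.9, 0, 1],
  [0, 0, -1.1, 0, 1],
  [0, 0, -1.1, 0, 1],
  [0, 0, -1.1, 0, 1],
  [0, 0, -1.1, 0, 1],
  [0, 0, -1.1, 0, 1],
  [0, 0, -1.1, 0, 1],
  [0, 0, -1.1, 0, 1],
])

```text
clock: 17.4
position: [0.5611, -0.016, 0.0579]
tool_rot: [-3.142, 0.0, -0.199]
force: [-1.2, -0.0, 2.2]
grip_width: -0.0001
```

```bash
python3 r.py 2
```

```text
17.5 [ 0.5611 -0.0161  0.0579] Fz [2.19 1.63 0.33] mean [-0.74 -0.05  1.38] eff [-1.000e-02 -9.099e+01 -2.480e+00 -2.572e+01  4.000e-02 -1.700e-01
  0.000e+00]
```

Key 2 makes contact at 0.058, about 4.5 mm lower than key 1, so it's latched. Next is key 3.

Emit:
servo_tool([
  [0, 0, 13, 0, 1],
  [0, 0, 20, 0, 1],
  [-5, -24, 20, 0, 1],
  [-10, -47, 20, 0, 1],
  [-10, -47, 16, 0, 1],
  [-10, -47, 10, 0, 1],
  [-10, -47, 6, 0, 1],
  [-10, -47, 4, 0, 1],
  [-10, -47, 3, 0, 1],
  [-10, -47, 3, 0, 1],
])

```text
clock: 18.33
position: [0.5511, -0.0623, 0.0606]
tool_rot: [-3.141, 0.001, -0.198]
force: [-0.8, 1.0, 2.1]
grip_width: -0.0004
```

```bash
python3 r.py 3
```

```text
18.4833 [ 0.5513 -0.0625  0.0611] Fz [2.08 2.44 1.95 2.56] mean [-0.86  0.82  2.26] eff [ 5.600e-01 -8.930e+01 -1.780e+00 -2.549e+01  2.700e-01 -8.000e-02
 -1.000e-02]
```

Key 3 gives 2.3 N at 0.061, so it's out. Now key 4.

Emit:
servo_tool([
  [0, 0, 10, 0, 1],
  [0, 0, 17, 0, 1],
  [-5, -24, 17, 0, 1],
  [-10, -47, 17, 0, 1],
  [-10, -47, 13, 0, 1],
  [-10, -47, 7, 0, 1],
  [-10, -47, 3, 0, 1],
  [-10, -47, 1, 0, 1],
  [-10, -47, 0, 0, 1],
  [-10, -47, 0, 0, 1],
])

```text
clock: 19.32
position: [0.5412, -0.1093, 0.0608]
tool_rot: [-3.141, 0.0, -0.198]
force: [-1.0, 1.9, 1.8]
grip_width: 0.0001
```

```bash
python3 r.py 3 pics/k4.png
```

```text
19.4667 [ 0.5413 -0.1095  0.0611] Fz [1.76 1.81 1.69 2.3 ] mean [-0.18  1.33  1.89] eff [ 5.900e-01 -8.896e+01 -1.770e+00 -2.532e+01  2.800e-01 -5.000e-02
 -1.000e-02]
```

View pics/k4.png

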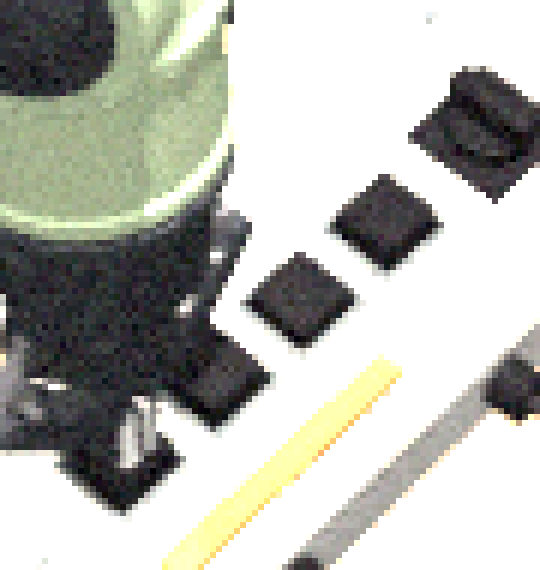

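Key 4 gives 1.9 N at 0.061, so it's out. Now I lift off, go back over key 2, and press it in the next call.

Emit:
servo_tool([
  [0, 0, 10, 0, 1],
  [0, 0, 25, 0, 1],
  [5, 24, 25, 0, 1],
  [10, 47, 25, 0, 1],
  [15, 71, 25, 0, 1],
  [20, 94, 25, 0, 1],
  [20, 94, 20, 0, 1],
  [20, 94, 15, 0, 1],
  [20, 94, 12, 0, 1],
  [20, 94, 12, 0, 1],
])

```text
clock: 20.3
position: [0.5606, -0.0172, 0.0724]
tool_rot: [3.141, 0.001, -0.2]
force: [-0.7, 0.4, -0.5]
grip_width: 0.0001
```

Emit:
servo_tool([
  [0, 0, -6, 0, 1],
  [0, 0, -12, 0, 1],
  [0, 0, -14, 0, 1],
  [0, 0, -16, 0, 1],
  [0, 0, -17, 0, 1],
  [0, 0, -17.7, 0, 1],
  [0, 0, -18.2, 0, 1],
  [0, 0, -18.2, 0, 1],
  [0, 0, -18.2, 0, 1],
  [0, 0, -18.2, 0, 1],
])

```text
clock: 21.13
position: [0.5612, -0.0161, 0.0548]
tool_rot: [3.142, -0.0, -0.199]
force: [-2.9, -2.0, 4.4]
grip_width: 0.0002
```

```bash
python3 r.py 2
```

```text
21.2333 [ 0.5612 -0.0161  0.0548] Fz [4.35 3.56 4.63] mean [-2.53 -3.01  4.18] eff [ -1.49 -90.08  -3.99 -25.79  -0.39  -0.8    0.  ]
```

Emit:
servo_tool([
  [0, 0, -0.2, 0, 1],
  [0, 0, -0.4, 0, 1],
  [0, 0, -0.4, 0, 1],
  [0, 0, -0.4, 0, 1],
  [0, 0, 2, 0, 1],
  [0, 0, 5, 0, 1],
  [0, 0, 10, 0, 1],
  [0, 0, 18, 0, 1],
  [0, 0, 18, 0, 1],
  [0, 0, 18, 0, 1],
])

```text
clock: 22.07
position: [0.5615, -0.0159, 0.0733]
tool_rot: [-3.141, -0.001, -0.199]
force: [0.9, -0.5, -0.1]
grip_width: 0.0002
```

Emit:
servo_tool([
  [0, 0, 0, 0, 1],
  [0, 0, -4, 0, 1],
  [0, 0, -8, 0, 1],
  [0, 0, -10, 0, 1],
  [0, 0, -11, 0, 1],
  [0, 0, -11.5, 0, 1],
  [0, 0, -11.5, 0, 1],
  [0, 0, -11.5, 0, 1],
  [0, 0, -11.5, 0, 1],
  [0, 0, -11.5, 0, 1],
])

```text
clock: 22.9
position: [0.5611, -0.0161, 0.0613]
tool_rot: [-3.142, -0.0, -0.199]
force: [-1.6, -0.3, 2.4]
grip_width: 0.0001
```

```bash
python3 r.py 3
```

```text
23.05 [ 0.5611 -0.016   0.0612] Fz [2.39 1.88 1.39 1.92] mean [-1.01 -0.08  1.89] eff [ 3.000e-02 -9.081e+01 -2.500e+00 -2.636e+01  1.000e-01 -3.800e-01
  0.000e+00]
```

Key 2 now pushes back with 1.9 N at 0.061, so it has sprung out. I'll lift clear and look.

Emit:
servo_tool([
  [0, 0, 15, 0, 1],
  [0, 0, 45, 0, 1],
  [0, 0, 80, 0, 1],
  [0, 0, 120, 0, 1],
  [0, 0, 160, 0, 1],
  [0, 0, 200, 0, 1],
  [-20, -33, 200, 0, 1],
  [-40, -66, 200, 0, 1],
  [-60, -99, 200, 0, 1],
  [-80, -132, 200, 0, 1],
])

```text
clock: 23.88
position: [0.4801, -0.1494, 0.2615]
tool_rot: [3.141, -0.001, -0.199]
force: [0.8, 0.4, 0.5]
grip_width: -0.0002
```

Emit:
servo_tool([
  [-20, -33, 0, 0, 1],
  [-40, -66, 0, 0, 1],
  [-60, -99, 0, 0, 1],
  [-80, -132, 0, 0, 1],
  [-100, -165, 0, 0, 1],
  [-120, -198, 0, 0, 1],
  [-140, -231, 0, 0, 1],
  [-160, -264, 0, 0, 1],
  [-160, -264, 0, 0, 1],
  [-160, -264, 0, 0, 1],
])

```text
clock: 24.72
position: [0.3198, -0.4136, 0.261]
tool_rot: [3.141, 0.0, -0.203]
force: [0.9, 0.9, 0.3]
grip_width: -0.0003
```

```bash
python3 - <<'E'
from h import *
a=bot.grab_frame("scene"); t=bot.grab_frame("top"); o=bot.observe(); print(o["clock"],o["position"],o["qd"].round(3))
cv2.imwrite("pics/s_end.png",a)
a0=cv2.imread("pics/scene0.png")
def f(i,x,y): 
    c=cv2.resize(i[y-15:y+16,x-15:x+16],None,fx=6,fy=6,interpolation=cv2.INTER_NEAREST)
    return np.clip(c.astype(float)*4,0,255).astype(np.uint8)
P=[(324,242),(310,255),(295,268),(280,282)]
cv2.imwrite("pics/caps2.png",np.vstack([np.hstack([f(i,*p) for p in P]) for i in (a0,a)]))
E
```

```text
24.8167 [ 0.32156454 -0.4115323   0.261144  ] [-0.019 -0.005 -0.006  0.003  0.003 -0.001  0.   ]
```

View pics/caps2.png

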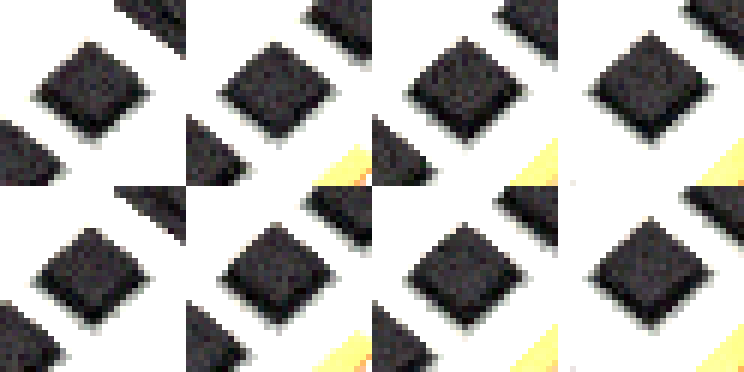

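View pics/s_end.png

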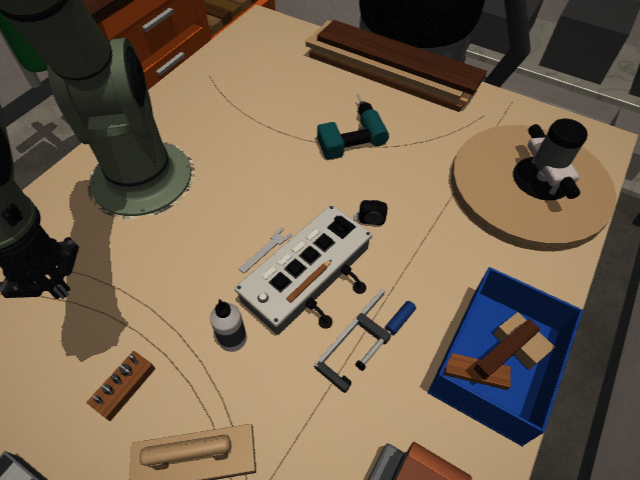

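Key 2 (second column of the zoom) now shows the same side band as the other three. Nothing else has moved, and the arm is clear at (40,260). I'm handing the job in.

```bash
python3 -c "
from workcell import bot
print(bot.job_done())"
```

```text
the job is handed in; nothing more can be done
None
```

The second key from the main switch was the one latched in. I pressed it right in and it sprang back, so all four keys now stand out.

- **Taps:** I tapped the four keys in order from the main switch. Keys 1, 3 and 4 pushed back with about 1.5–2.3 N at a reported height of about 61 mm. Key 2 made contact only at about 58 mm, roughly 4.5 mm lower.
- **Press:** After lifting off, I pushed key 2 in with about 4.2 N, roughly 7.7 mm deep, then 0.4 mm further, and let go. I then tapped it once more to check, and it gave 1.9 N at 61 mm, like the others.
- **Last checks:** The final scene picture shows the same side height on all four caps. The pencil and the other loose things look unmoved by eye, and the arm was clear. The job was handed in at 24.8 s.
- **What disagreed:** First contact came about 22 mm lower than the reported TCP height and the stated key height would give. I therefore approached key 1 in small steps, reading the force at each, and measured the other keys against it. Single force readings were noisy (about ±0.5 N), so I averaged several and cross-checked with the joint torques.

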